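# Feel a stiff key home, unlock the key-blank case and slide it open

### The job

The key stands in the lock on top of the grey steel case but is not fully in. Hold it by its bow and, pressing lightly and never hard, turn it gently back and forth until it drops fully home; only then turn it counter-clockwise (seen from above) to unlock. Leave the key turned in the lock, push the sliding steel cover all the way open by its ridge, let go of everything, and leave the other things on the bench alone.

Things in the scene. Friction and masses are not known exactly. Their poses are not given: they have to be found in the camera images.
- case: Grey steel case fixed to the bench, 150 mm (its x) by 300 mm (its y), top 60 mm above the bench; origin at the centre of its underside, z up. The +y third of the top is a fixed deck with the lock; the rest is the sliding cover. It holds key blanks.
- lock (a point): Centre of the top of the round lock plate (34 mm across, 3 mm thick), on the key's turning axis, which is vertical: 95 mm towards the case's +y from its centre, 63 mm above the bench. Axes as the case's.
- key_bow (a point): Centre of the key's bow, a black plastic block 30 mm wide (key x) by 10 mm thick (key y: grip it across this) by 30 mm high, standing upright on a flat steel blade on the lock axis; at the start its centre is 99 mm above the bench, fully home 87 mm. The axes turn with the key; at key_turn 0 they are the case's axes.
- key_turn (a joint): Turn of the key, rad, counter-clockwise from above positive; 0: the bow's wide faces look along the case's y. Turns from -1.3 to 1.35 and stays where left; starts between 0.25 and 0.95. The blade drops into the lock core at a hidden angle, caught within about 0.15 rad, somewhere from -0.45 to 0.35. Once home, the key turns the core: unlocked from 0.95 on, stopped by the core at about 1.2.
- key_press (a joint): How far the key is pushed in, m: 0 at the start (it cannot be pulled out), 0.012 fully home. About 2 N of friction. Off the hidden angle the blade meets the core at 0.003, which yields on a spring (1.5 N per mm) to a hard stop at 0.009. Kept at about 0.006 while turning, it is caught by the core at the hidden angle; the core then turns along and the key can be pushed home.
- key_blade: The key's steel blade, 18 mm (its x) by 3 mm (its y); origin at its lower tip inside the lock, 53 mm below the centre of the bow, axes as the key's. Above 60 N on it before the key is home counts as forcing it.
- cover (a joint): Sliding cover, m: 0 shut, grows as it slides towards the case's -y, 0.11 fully open. Held shut by the lock until the key has been turned; then about 3 N moves it and it stays where it is left.
- cover_ridge (a point): Middle of the top edge of the dark ridge that stands across the cover: 90 mm long (case x), 12 mm thick (case y), 22 mm high above the cover's and deck's top, which lie 60 mm above the bench. Shut, it lies 100 mm from the lock axis towards the case's -y. Push on its +y face, the side of the lock.
- padlock_center (a point): Bystander: brass padlock lying flat, 44 by 65 by 20 mm; middle of its thickness.
- screwdriver_grip (a point): Bystander: screwdriver lying on the bench; middle of its handle.
- brush_center (a point): Bystander: bench brush with a wooden handle, 185 mm long, lying flat; where handle meets ferrule, half-way up.

How it is judged:
By the outcome, as a careful person would: the job done as asked, in the order asked, and still so for the second after the job is handed in, with the robot touching nothing.
It also fails if it takes over 61 s, if anything falls off the work surface, if the arm or the gripper's body presses on something with over 40 N, if the wrist force passes 120 N, or if a joint passes its speed limit or range.

### The arm

A 6-joint arm with a two-finger parallel gripper is mounted at the origin on the work surface. World frame = base frame: x ahead of the robot, y to its left, z up, the work surface at z = 0. Lengths are in m, angles in rad, forces in N, time in s.
With the tool pointing down it reaches from about 0.425 to 0.95 m from the base axis. Payload 3.5 kg.
Tool frame: the origin (TCP) lies on the centre line of the jaws, within the pads' length; the fingertips stand 11 mm ahead of it and the grasp point (between the pads) lies 8 mm behind it; z points along the fingers, y is the line along which they close (so a half turn about z gives the same grasp; the last joint's range is limited). The gripper opens to 85 mm and grips with 20 to 120 N. Pads are 22 mm wide; open, the fingers measure 114 mm over their backs; the gripper's body (76 mm by 85 mm) begins 54 mm behind the grasp point. The pads swing forward as they close: fully open they stand 13 mm farther back than shut.
Start: joints at [-1.33, 0.286, 1.577, -0, 1.279, -0.15], TCP at [0.257, -0.624, 0.242] pointing down, gripper open.
Joint ranges: [-2.77, 2.77], [-0.9, 2.22], [0.21, 2.48], [-1.53, 4.67], [0.24, 2.81], [-2.84, 2.84]. Speed limits (rad/s): [2.79, 2.79, 3.14, 3.14, 3.14, 3.14].

### API

Orientations are given as a unit quaternion [x, y, z, w].
In Python, from plant import ctrl gives the robot as it stands.
- The arm moves only by the tool step_arm, never from a script. Its argument "motion" is a list of rows, each an object with "offset": the shift along the tool's x, y, z in m, a list of three; "twist": the turn about the tool's z in degrees. A call has 1 to 12 rows; each row is the pose to reach, as a shift and turn from the pose commanded when the call began, along the tool's axes at that moment; what a row does not reach only later rows make up. A row lasts 1/10 s, in which the tool goes at most 50 mm and 8.59 degrees, less where a joint would pass 70% of its speed; a pose out of reach is approached as far as the arm can. A call with a gripper value outside its range is refused whole. "gripper" is the finger opening in m, from 0 to 0.0854, set as the call begins (left out, the last holds). The fingers move at their own pace and stop on an object; "grip_force" is the grip in N (left out, the last holds). Time passes only in rows, so rows that repeat a pose let the fingers close. It gives the time, the measured TCP pose, the force, the opening and the grip force at its end, in the units of the state.
- ctrl.get_state(): the state, without advancing time (a new reading comes with each control period).
- ctrl.read_camera(name): name is "side" or "top"; returns the picture (480x640x3 uint8, blue, green, red); there is no depth.
- ctrl.calibration(name): a dict with "fx", "fy", "cx", "cy" (pixels), "k1" (the pictures are not rectified: a ray, as slopes to the right and down, at radius r is drawn at 1 + k1 r^2 times it, then the intrinsics apply), "cam_to_world" (4x4, takes a point from camera to world coordinates). Camera axes: x right, y up, looking along -z (the intrinsics and any distortion apply to the point x, -y, -z); pixel columns grow to the right and rows downward; lengths in m; the calibration is good to about 2 mm. A picture is of the moment at which its call begins. calibration takes no time and is no camera call.
- ctrl.sign_off(): hands the job in; it is judged then, once.
The state is a dict: "time": time; "qpos": joint angles; "dq": joint speeds; "joint_efforts": joint torques, N m; "eef_pos": TCP position; "tcp_rot": TCP orientation; "contact_force": force on the tool from outside, world axes, zero at the start; "wrist_torque": the same for the moment, N m; "opening": opening from 0.0 (shut) to 1.0 (fully open); "finger_force": force on a finger pad.
Only numpy, scipy, OpenCV 4.12 (cv2) and the standard library are available. Lean on these libraries where they do the work, as an engineer would, in place of code of your own. Each camera call takes 0.05 s, during which the arm holds its last target. There are 200 camera calls.

## Working session

There is one attempt and no reset: what is moved stays moved. The work goes in short steps, Python scripts to look and compute and a tool call to move; the robot and the scene stay as the last step left them, time stands still between calls to the robot, and variables do not carry over. Pictures are saved under pics/ and viewed, at most 10 in all, crops included, and the job is handed in when it is done.

Besides the shell and the picture viewer there is one more tool, called after "Call:" as name(argument=value, ...), one argument or row to a line, values as JSON. step_arm: Moves the arm, as the interface text tells. Its arguments: {"type":"object","properties":{"motion":{"type":"array"},"gripper":{"type":"number"},"grip_force":{"type":"number"}},"required":["motion"]}

```bash
mkdir -p pics
python3 - <<'E'
from plant import ctrl
import cv2
for n in("top","side"):
    cv2.imwrite(f"pics/{n}0.png",ctrl.read_camera(n)); c=ctrl.calibration(n); print(n,{k:(v if k!="cam_to_world" else [[round(float(a),4) for a in r] for r in v]) for k,v in c.items()})
s=ctrl.get_state(); print(s)
E
```

```text
top {'fx': 468.9748995959005, 'fy': 468.9748995959005, 'cx': 324.8433554519312, 'cy': 234.72345579977807, 'k1': 0.018296034296924505, 'cam_to_world': [[0.0162, 0.992, -0.1251, 0.353], [-0.9998, 0.0173, 0.0072, 0.0054], [0.0093, 0.1249, 0.9921, 1.4943], [0.0, 0.0, 0.0, 1.0]]}
side {'fx': 565.0011637646173, 'fy': 565.0011637646173, 'cx': 329.97864066752663, 'cy': 231.6486433470208, 'k1': 0.0559835564291837, 'cam_to_world': [[-0.8497, 0.3569, -0.3882, -0.0461], [-0.5271, -0.5933, 0.6084, 0.8648], [-0.0132, 0.7215, 0.6922, 1.077], [0.0, 0.0, 0.0, 1.0]]}
{'time': 0.1, 'qpos': array([-1.33000705e+00,  2.87112846e-01,  1.57803207e+00,  1.40110174e-05,
        1.27855130e+00, -1.50001803e-01]), 'dq': array([ 0.00078234, -0.00271496, -0.00312002,  0.0005805 , -0.00194201,
        0.00096287]), 'joint_efforts': array([-1.39478075e-04, -4.07296801e+01, -2.93700349e+01, -1.79939802e-04,
        3.42761123e-03,  2.16365720e-06]), 'eef_pos': array([ 0.25701547, -0.62354966,  0.2410608 ]), 'tcp_rot': array([ 9.80970801e-01,  1.94152471e-01, -4.10285139e-05, -1.05100348e-03]), 'contact_force': array([-0.62166931,  0.16098068,  0.59850202]), 'wrist_torque': array([ 0.00265008, -0.0766629 , -0.00071766]), 'finger_force': 0.0, 'opening': 1.0009222995668199}
```

View pics/top0.png

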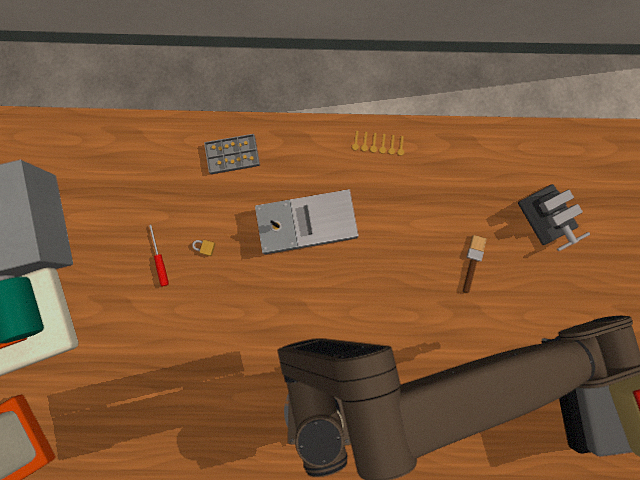

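View pics/side0.png

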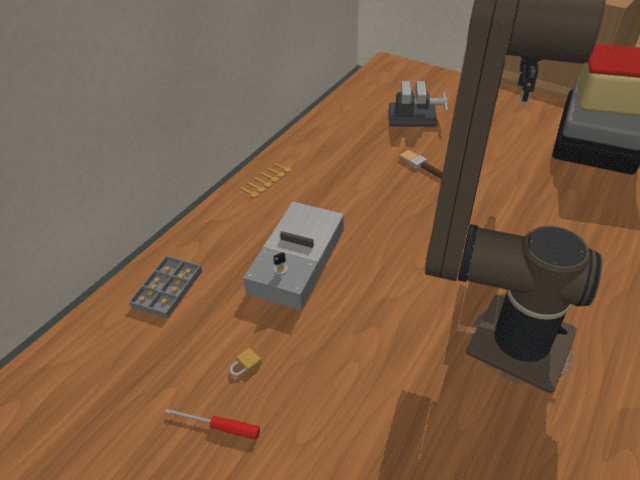

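The top view shows the case at about (307,222), the lock and key at (275,226) and the ridge at (304,220). The side view shows the bow at (280,259) and the ridge at (297,240). Next I'll crop in and measure.

```bash
cat > h.py <<'E'
import numpy as np,cv2
from plant import ctrl
def ray(n,uv):
    c=ctrl.calibration(n);T=np.array(c["cam_to_world"])
    K=np.array([[c["fx"],0,c["cx"]],[0,c["fy"],c["cy"]],[0,0,1]])
    p=cv2.undistortPoints(np.array([[uv]],float),K,np.array([c["k1"],0,0,0,0.]))[0,0]
    return T[:3,3],T[:3,:3]@np.array([p[0],-p[1],-1])
def plane(n,uv,z):
    o,d=ray(n,uv);return o+d*(z-o[2])/d[2]
def tri(a,b):
    (o1,d1),(o2,d2)=ray("top",a),ray("side",b)
    t=np.linalg.lstsq(np.c_[d1,-d2],o2-o1,rcond=None)[0]
    p,q=o1+t[0]*d1,o2+t[1]*d2
    return (p+q)/2,np.linalg.norm(p-q)
def proj(n,P):
    c=ctrl.calibration(n);T=np.array(c["cam_to_world"]);q=T[:3,:3].T@(np.array(P)-T[:3,3])
    x=np.array([q[0],-q[1]])/-q[2];x=x*(1+c["k1"]*x@x)
    return x*[c["fx"],c["fy"]]+[c["cx"],c["cy"]]
E
python3 - <<'E'
from h import *
t=cv2.imread("pics/top0.png");s=cv2.imread("pics/side0.png")
# case top: low saturation
hsv=cv2.cvtColor(t,cv2.COLOR_BGR2HSV)
m=((hsv[...,1]<60)&(hsv[...,2]>90)).astype(np.uint8)*255
m[:180]=0;m[270:]=0;m[:,:240]=0;m[:,380:]=0
m=cv2.morphologyEx(m,cv2.MORPH_CLOSE,np.ones((15,15)))
cs=max(cv2.findContours(m,0,2)[0],key=cv2.contourArea)
r=cv2.minAreaRect(cs);b=cv2.boxPoints(r);print(r)
P=np.array([plane("top",x,.06) for x in b]);print(P.round(4),[np.linalg.norm(P[i]-P[i-1]).round(4) for i in range(4)])
dark=lambda im:(im.max(2)<60).astype(np.uint8)
for n,im,R in(("top",t,(180,270,245,370)),("side",s,(200,300,240,350))):
    d=np.zeros(im.shape[:2],np.uint8);d[R[0]:R[1],R[2]:R[3]]=dark(im)[R[0]:R[1],R[2]:R[3]]
    k,l,st,ce=cv2.connectedComponentsWithStats(d)
    for i in range(1,k):
        if st[i,4]>15: print(n,st[i],ce[i].round(1))
a=cv2.resize(t[180:260,240:370],None,fx=6,fy=6,interpolation=cv2.INTER_CUBIC)
c=cv2.resize(s[195:310,240:350],None,fx=5,fy=5,interpolation=cv2.INTER_CUBIC)
cv2.imwrite("pics/ct.png",a);cv2.imwrite("pics/cs.png",c)
E
```

```text
((305.8082580566406, 220.77247619628906), (48.232547760009766, 97.0219497680664), 80.13418579101562)
[[ 0.6218  0.2164  0.06  ]
 [ 0.6799 -0.0796  0.06  ]
 [ 0.5309 -0.1066  0.06  ]
 [ 0.4745  0.186   0.06  ]] [np.float64(0.1504), np.float64(0.3017), np.float64(0.1514), np.float64(0.298)]
top [271 221   8   7  29] [274.6 223.9]
side [281 234  32  13 161] [296.7 240.4]
side [274 253  11  12  97] [279.3 258.4]
```

View pics/ct.png

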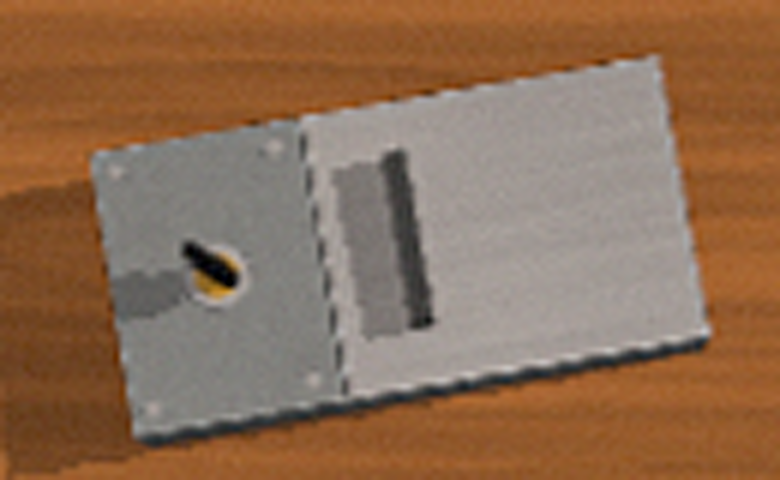

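View pics/cs.png

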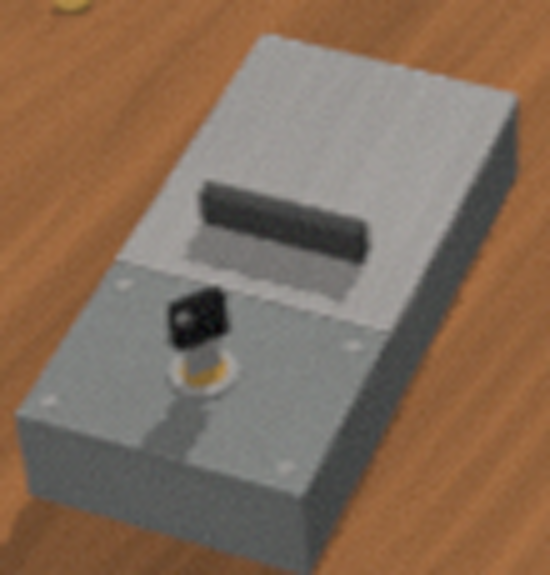

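Run:
```python
from h import *
t=cv2.imread("pics/top0.png");s=cv2.imread("pics/side0.png")
C=np.array([.5768,.054]);yw=.192;X=np.array([np.cos(yw),np.sin(yw)]);Y=np.array([-X[1],X[0]])
L=C+.095*Y;print("lock",L,"ridge",L-.1*Y)
for n in("top","side"):
    print(n,"pred bow",proj(n,[*L,.099]),"bowtop",proj(n,[*L,.114]),"lock",proj(n,[*L,.063]),"ridge mid",proj(n,[*(L-.1*Y),.071]))
hs=[]
for n,im,R in(("top",t,(214,232,266,286)),("side",s,(246,272,268,292))):
  for th in(60,80,100):
    g=im.max(2);d=np.zeros(g.shape,np.uint8);d[R[0]:R[1],R[2]:R[3]]=(g[R[0]:R[1],R[2]:R[3]]<th)
    k,l,st,ce=cv2.connectedComponentsWithStats(d);i=1+st[1:,4].argmax()
    y,x=np.where(l==i);r=cv2.minAreaRect(np.c_[x,y].astype(np.float32))
    w=np.c_[x,y]-ce[i];ev=np.linalg.svd(w,full_matrices=False)[2][0]
    print(n,th,st[i,4],ce[i],r)
    if n=="top":
        p,q=[plane(n,ce[i]+f*6*ev,.114)[:2] for f in(-1,1)];a=np.arctan2(*(q-p)[::-1])%np.pi
        print(" dir",a,"turn",a-yw, plane(n,ce[i],.107)); ct=ce[i]
    else: print(" tri",tri(ct,ce[i]))
# plate: bright white ring / brass in top
hsv=cv2.cvtColor(t,cv2.COLOR_BGR2HSV);m=((hsv[...,1]>110)).astype(np.uint8)
y,x=np.where(m[212:236,264:288]);print("brass",x.mean()+264,y.mean()+212,len(x))
# ridge in top
d=(t.max(2)<95);y,x=np.where(d[200:240,296:316]);print("ridge px",x.mean()+296,y.mean()+200,len(x))
```

```text
lock [0.55867186 0.14725433] ridge [0.57775411 0.04909188]
top pred bow [274.38212013 224.01147976] bowtop [273.89029764 223.26662053] lock [275.52110732 225.73649553] ridge mid [307.45689623 219.76803029]
side pred bow [278.48795573 258.52891336] bowtop [278.00637106 254.1635445 ] lock [279.61282644 268.73841178] ridge mid [295.74988015 239.23511249]
top 60 29 [274.62068966 223.89655172] ((274.5769348144531, 223.8845977783203), (9.15255355834961, 3.0508511066436768), 33.690067291259766)
 dir 0.9317896345255479 turn 0.7397896345255479 [0.55785212 0.14573956 0.107     ]
top 80 33 [274.36363636 223.6969697 ] ((274.34613037109375, 223.73074340820312), (10.261953353881836, 3.0508511066436768), 33.6900634765625)
 dir 0.9662189857969596 turn 0.7742189857969597 [0.55844087 0.1465239  0.107     ]
top 100 41 [274.24390244 223.6097561 ] ((274.2691955566406, 223.84613037109375), (11.371355056762695, 3.882901668548584), 33.6900634765625)
 dir 0.9877810709218457 turn 0.7957810709218458 [0.55869777 0.14688874 0.107     ]
side 60 97 [279.30927835 258.43298969] ((279.0, 258.5), (11.0, 10.0), 90.0)
 tri (array([0.55842171, 0.14687237, 0.099453  ]), np.float64(0.003152503342332348))
side 80 110 [279.19090909 258.58181818] ((279.5, 258.5), (11.0, 11.0), 90.0)
 tri (array([0.55860114, 0.14698302, 0.09891602]), np.float64(0.002927306175754412))
side 100 150 [279.24666667 259.43333333] ((279.4411926269531, 260.26470947265625), (15.279744148254395, 12.369316101074219), 75.96376037597656)
 tri (array([0.55883392, 0.14716797, 0.09604885]), np.float64(0.0033611119941374637))
brass 275.42424242424244 225.36363636363637 33
ridge px 307.2991452991453 220.06837606837607 117
```

Call:
step_arm(
  motion=[
    {"offset": [0.009, -0.009, 0], "twist": 0},
    {"offset": [0.029, -0.03, 0], "twist": -1},
    {"offset": [0.057, -0.06, 0], "twist": -3},
    {"offset": [0.086, -0.09, 0], "twist": -5},
    {"offset": [0.115, -0.12, 0], "twist": -7},
    {"offset": [0.143, -0.149, 0], "twist": -9},
    {"offset": [0.172, -0.179, 0], "twist": -11},
    {"offset": [0.2, -0.209, 0], "twist": -13},
    {"offset": [0.229, -0.239, 0], "twist": -15},
    {"offset": [0.258, -0.269, 0], "twist": -16},
    {"offset": [0.28, -0.293, 0], "twist": -16},
    {"offset": [0.286, -0.299, 0], "twist": -16},
  ],
  gripper=0.05,
  grip_force=40,
)

```text
time: 1.3
eef_pos: [0.408, -0.2352, 0.242]
tcp_rot: [0.944, 0.331, 0.0, -0.0]
contact_force: [0.3, -0.6, 1.3]
opening: 0.586
finger_force: 0.0
```

```bash
cat >> h.py <<'E'
from scipy.spatial.transform import Rotation as Ro
def st():
    s=ctrl.get_state();R=Ro.from_quat(s["tcp_rot"]).as_matrix()
    psi=np.degrees(np.arctan2(R[1,0],R[0,0]))
    print("t",s["time"],"p",s["eef_pos"].round(4),"psi",psi.round(2),"tilt",R[:2,2].round(4),"F",s["contact_force"].round(1),"M",s["wrist_torque"].round(2),"ff",s["finger_force"],"op",s["opening"],"q",s["qpos"].round(2));return s,R
def go(p,psi):
    s,R=st();d=R.T@(np.array(p)-s["eef_pos"]);c=np.degrees(np.arctan2(R[1,0],R[0,0]))
    print("offset",d.round(4),"twist",round(c-psi,2))
E
python3 -c "
from h import *
go([.5586,.1471,.2],55.3)"
```

```text
t 1.3 p [ 0.408  -0.2352  0.242 ] psi 38.61 tilt [0.    0.001] F [ 0.3 -0.6  1.3] M [0.   0.02 0.01] ff 0.0 op 0.586319326924047 q [-0.74 -0.18  2.06  0.    1.26  0.16]
offset [ 0.3562 -0.2047  0.0424] twist -16.69
```

Call:
step_arm(
  motion=[
    {"offset": [0.009, -0.005, 0], "twist": 0},
    {"offset": [0.03, -0.017, 0], "twist": -1},
    {"offset": [0.065, -0.038, 0], "twist": -3},
    {"offset": [0.1, -0.058, 0], "twist": -5},
    {"offset": [0.14, -0.08, 0], "twist": -7},
    {"offset": [0.18, -0.103, 0], "twist": -9},
    {"offset": [0.22, -0.126, 0.0], "twist": -11},
    {"offset": [0.26, -0.149, 0.005], "twist": -13},
    {"offset": [0.3, -0.172, 0.015], "twist": -15},
    {"offset": [0.335, -0.192, 0.027], "twist": -16},
    {"offset": [0.352, -0.202, 0.038], "twist": -16.7},
    {"offset": [0.356, -0.2045, 0.042], "twist": -16.7},
  ],
)

```text
time: 2.5
eef_pos: [0.5596, 0.1439, 0.1984]
tcp_rot: [0.886, 0.463, -0.001, -0.001]
contact_force: [0.4, 0.3, 0.4]
opening: 0.589
finger_force: 0.0
```

Call:
step_arm(
  motion=[
    {"offset": [0, 0, 0], "twist": 0},
    {"offset": [0, 0, 0], "twist": 0},
  ],
)

```text
time: 2.7
eef_pos: [0.5598, 0.1415, 0.2006]
tcp_rot: [0.887, 0.462, -0.0, 0.0]
contact_force: [0.1, 0.5, 0.3]
opening: 0.59
finger_force: 0.0
```

```bash
python3 -c "
from h import *
go([.5586,.1471,.095],55.3)
for n in('top','side'): cv2.imwrite(f'pics/{n}1.png',ctrl.read_camera(n))
a=cv2.imread('pics/side1.png')[190:310,210:350];cv2.imwrite('pics/cs1.png',cv2.resize(a,None,fx=5,fy=5,interpolation=2))"
```

```text
t 2.7 p [0.5598 0.1415 0.2006] psi 55.01 tilt [ 0.0001 -0.0004] F [0.1 0.5 0.3] M [-0.02  0.03  0.02] ff 0.0 op 0.5897268145373445 q [ 0.07  0.11  1.86 -0.    1.17  0.68]
offset [ 0.0039 -0.0042  0.1056] twist -0.29
```

View pics/cs1.png

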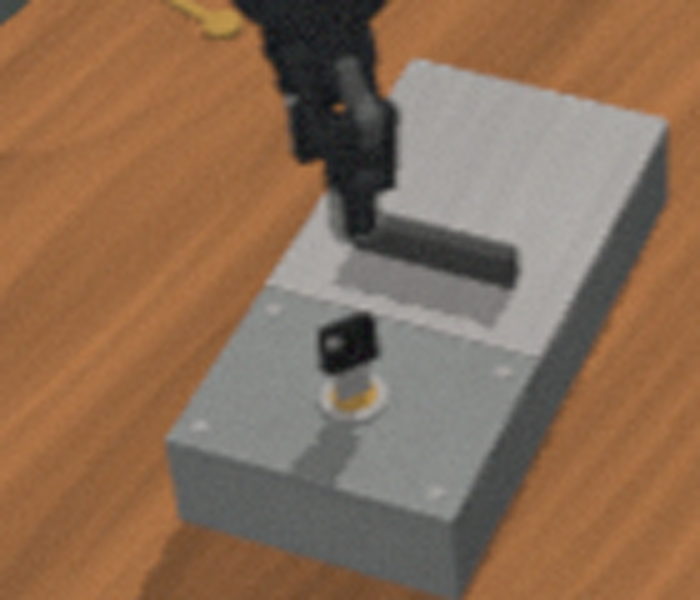

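The fingers hang above the upright bow and line up with its wide faces. I'll descend now.

Call:
step_arm(
  motion=[
    {"offset": [0.004, -0.004, 0.0], "twist": -0.3},
    {"offset": [0.004, -0.004, 0.01], "twist": -0.3},
    {"offset": [0.004, -0.004, 0.025], "twist": -0.3},
    {"offset": [0.004, -0.004, 0.04], "twist": -0.3},
    {"offset": [0.004, -0.004, 0.055], "twist": -0.3},
    {"offset": [0.004, -0.004, 0.07], "twist": -0.3},
    {"offset": [0.004, -0.004, 0.085], "twist": -0.3},
    {"offset": [0.004, -0.004, 0.097], "twist": -0.3},
    {"offset": [0.004, -0.004, 0.104], "twist": -0.3},
    {"offset": [0.004, -0.004, 0.1055], "twist": -0.3},
    {"offset": [0.004, -0.004, 0.1055], "twist": -0.3},
    {"offset": [0.004, -0.004, 0.1055], "twist": -0.3},
  ],
)

```text
time: 4.0
eef_pos: [0.5594, 0.1483, 0.0957]
tcp_rot: [0.885, 0.465, 0.001, 0.0]
contact_force: [-0.2, -0.1, 0.5]
opening: 0.59
finger_force: 0.0
```

```bash
python3 -c "
from h import *
go([.5586,.1471,.095],55.3)"
```

```text
t 4.0 p [0.5594 0.1483 0.0957] psi 55.39 tilt [0.0017 0.0001] F [-0.2 -0.1  0.5] M [-0.03  0.02 -0.01] ff 0.0 op 0.5895554211896058 q [0.08 0.24 1.92 0.   0.98 0.69]
offset [-0.0014  0.      0.0007] twist 0.09
```

Within 1.5 mm along the bow's width. Closing gently.

Call:
step_arm(
  motion=[
    {"offset": [-0.0014, 0, 0]},
    {"offset": [-0.0014, 0, 0]},
    {"offset": [-0.0014, 0, 0]},
    {"offset": [-0.0014, 0, 0]},
    {"offset": [-0.0014, 0, 0]},
    {"offset": [-0.0014, 0, 0]},
    {"offset": [-0.0014, 0, 0]},
    {"offset": [-0.0014, 0, 0]},
  ],
  gripper=0.0,
  grip_force=40,
)

```text
invalid input at $.motion[0]: expected keys offset, twist
```

```bash
python3 -c "
from h import *
go([.5586,.1471,.095],55.3)"
```

```text
t 4.0 p [0.5594 0.1483 0.0957] psi 55.39 tilt [0.0017 0.0001] F [-0.2 -0.1  0.5] M [-0.03  0.02 -0.01] ff 0.0 op 0.5895554211896058 q [0.08 0.24 1.92 0.   0.98 0.69]
offset [-0.0014  0.      0.0007] twist 0.09
```

Call:
step_arm(
  motion=[
    {"offset": [-0.0014, 0, 0], "twist": 0},
    {"offset": [-0.0014, 0, 0], "twist": 0},
    {"offset": [-0.0014, 0, 0], "twist": 0},
    {"offset": [-0.0014, 0, 0], "twist": 0},
    {"offset": [-0.0014, 0, 0], "twist": 0},
    {"offset": [-0.0014, 0, 0], "twist": 0},
    {"offset": [-0.0014, 0, 0], "twist": 0},
    {"offset": [-0.0014, 0, 0], "twist": 0},
  ],
  gripper=0.0,
  grip_force=40,
)

```text
time: 4.8
eef_pos: [0.5592, 0.1461, 0.0955]
tcp_rot: [0.885, 0.465, 0.001, 0.001]
contact_force: [2.9, -4.3, -0.4]
opening: 0.111
finger_force: 41.8
```

```bash
python3 -c "
from h import *
go([.5586,.1471,.095],55.3)"
```

```text
t 4.8 p [0.5592 0.1461 0.0955] psi 55.4 tilt [ 0.0031 -0.0017] F [ 2.9 -4.3 -0.4] M [-0.67 -0.36  0.04] ff 41.832337975502014 op 0.11064178968981501 q [ 0.08  0.24  1.92 -0.    0.98  0.69]
offset [ 0.0004 -0.0011  0.0005] twist 0.1
```

Gripped: the opening is about 9.5 mm, as expected for the bow. Next I'll centre slightly and press in about 6 mm.

Call:
step_arm(
  motion=[
    {"offset": [0, 0.0005, 0.001], "twist": 0},
    {"offset": [0, 0.0005, 0.002], "twist": 0},
    {"offset": [0, 0.0005, 0.003], "twist": 0},
    {"offset": [0, 0.0005, 0.004], "twist": 0},
    {"offset": [0, 0.0005, 0.005], "twist": 0},
    {"offset": [0, 0.0005, 0.006], "twist": 0},
    {"offset": [0, 0.0005, 0.006], "twist": 0},
    {"offset": [0, 0.0005, 0.006], "twist": 0},
  ],
)

```text
time: 5.6
eef_pos: [0.5593, 0.1462, 0.0899]
tcp_rot: [0.885, 0.465, 0.001, 0.001]
contact_force: [2.0, -5.8, 3.9]
opening: 0.109
finger_force: 42.5
```

```bash
python3 -c "
from h import *
go([.5586,.1471,.0895],55.3)"
```

```text
t 5.6 p [0.5593 0.1462 0.0899] psi 55.41 tilt [ 0.0021 -0.0013] F [ 2.  -5.8  3.9] M [-0.74 -0.19  0.06] ff 42.48073697090149 op 0.1091496325399326 q [ 0.08  0.25  1.93 -0.    0.97  0.69]
offset [ 0.0004 -0.0011  0.0004] twist 0.11
```

Call:
step_arm(
  motion=[
    {"offset": [-0.0008, 0.001, 0.0003], "twist": 2},
    {"offset": [-0.0008, 0.001, 0.0003], "twist": 4},
    {"offset": [-0.0008, 0.001, 0.0003], "twist": 6},
    {"offset": [-0.0008, 0.001, 0.0003], "twist": 8},
    {"offset": [-0.0008, 0.001, 0.0003], "twist": 10},
    {"offset": [-0.0008, 0.001, 0.0003], "twist": 12},
    {"offset": [-0.0008, 0.001, 0.0003], "twist": 14},
    {"offset": [-0.0008, 0.001, 0.0003], "twist": 16},
    {"offset": [-0.0008, 0.001, 0.0003], "twist": 18},
    {"offset": [-0.0008, 0.001, 0.0003], "twist": 20},
  ],
)

```text
time: 6.6
eef_pos: [0.5595, 0.1459, 0.0898]
tcp_rot: [0.953, 0.303, 0.001, 0.0]
contact_force: [0.4, -2.3, 4.5]
opening: 0.107
finger_force: 42.5
```

```bash
python3 -c "
from h import *
go([.5586,.1471,.0895],55.3)"
```

```text
t 6.6 p [0.5595 0.1459 0.0898] psi 35.32 tilt [0.0018 0.0004] F [ 0.4 -2.3  4.5] M [-0.3  -0.09  0.04] ff 42.49394237995148 op 0.1074256657508297 q [0.08 0.25 1.93 0.   0.97 1.03]
offset [-0.     -0.0016  0.0003] twist -19.98
```

Call:
step_arm(
  motion=[
    {"offset": [0, 0.0005, 0.0002], "twist": 2},
    {"offset": [0, 0.0005, 0.0002], "twist": 4},
    {"offset": [0, 0.0005, 0.0002], "twist": 6},
    {"offset": [0, 0.0005, 0.0002], "twist": 8},
    {"offset": [0, 0.0005, 0.0002], "twist": 10},
    {"offset": [0, 0.0005, 0.0002], "twist": 12},
  ],
)

```text
time: 7.2
eef_pos: [0.5595, 0.1457, 0.0887]
tcp_rot: [0.979, 0.202, 0.001, -0.0]
contact_force: [2.2, -1.7, 0.9]
opening: 0.11
finger_force: 42.0
```

Call:
step_arm(
  motion=[
    {"offset": [0, 0, 0], "twist": 2},
    {"offset": [0, 0, 0], "twist": 4},
    {"offset": [0, 0, 0], "twist": 6},
    {"offset": [0, 0, 0], "twist": 8},
    {"offset": [0, 0, 0], "twist": 10},
    {"offset": [0, 0, 0], "twist": 12},
  ],
)

```text
time: 7.8
eef_pos: [0.5595, 0.1456, 0.0887]
tcp_rot: [0.995, 0.099, 0.001, -0.0]
contact_force: [2.0, -2.7, 1.1]
opening: 0.109
finger_force: 41.9
```

```bash
python3 -c "
from h import *
go([.5586,.1471,.0895],55.3)"
```

```text
t 7.8 p [0.5595 0.1456 0.0887] psi 11.32 tilt [0.0017 0.0008] F [ 2.  -2.7  1.1] M [-0.21 -0.39  0.06] ff 41.94532871246338 op 0.10865537438448536 q [0.08 0.25 1.93 0.   0.96 1.45]
offset [-0.0006 -0.0017 -0.0008] twist -43.98
```

The axial force fell from 4.5 N to 1 N and the key sank about 1 mm, so the core has caught it. I'll push it home gently.

Call:
step_arm(
  motion=[
    {"offset": [0, 0.0003, 0.0005], "twist": 0},
    {"offset": [0, 0.0003, 0.001], "twist": 0},
    {"offset": [0, 0.0003, 0.0015], "twist": 0},
    {"offset": [0, 0.0003, 0.002], "twist": 0},
    {"offset": [0, 0.0003, 0.0025], "twist": 0},
    {"offset": [0, 0.0003, 0.003], "twist": 0},
    {"offset": [0, 0.0003, 0.003], "twist": 0},
  ],
)

```text
time: 8.5
eef_pos: [0.5595, 0.1454, 0.0857]
tcp_rot: [0.995, 0.099, 0.001, -0.0]
contact_force: [2.4, 2.8, 4.4]
opening: 0.106
finger_force: 42.5
```

```bash
python3 -c "
from h import *
st()"
```

```text
t 8.5 p [0.5595 0.1454 0.0857] psi 11.38 tilt [0.0013 0.001 ] F [2.4 2.8 4.4] M [ 0.62 -0.47  0.07] ff 42.50798285007477 op 0.10639978491581521 q [0.08 0.25 1.93 0.   0.96 1.45]
```

Call:
step_arm(
  motion=[
    {"offset": [0, -0.0003, 0.0005], "twist": 0},
    {"offset": [0, -0.0003, 0.001], "twist": 0},
    {"offset": [0, -0.0003, 0.0015], "twist": 0},
    {"offset": [0, -0.0003, 0.002], "twist": 0},
    {"offset": [0, -0.0003, 0.002], "twist": 0},
  ],
)

```text
time: 9.0
eef_pos: [0.5595, 0.1454, 0.0836]
tcp_rot: [0.995, 0.099, 0.001, -0.0]
contact_force: [3.0, 3.0, 5.0]
opening: 0.11
finger_force: 42.6
```

```bash
python3 -c "
from h import *
st()"
```

```text
t 9.0 p [0.5595 0.1454 0.0836] psi 11.38 tilt [0.0014 0.0005] F [3. 3. 5.] M [ 0.59 -0.61  0.07] ff 42.5536572933197 op 0.10969057836950868 q [0.08 0.26 1.93 0.   0.96 1.45]
```

Call:
step_arm(
  motion=[
    {"offset": [0, 0, 0.0003], "twist": 0},
    {"offset": [0, 0, 0.0006], "twist": 0},
    {"offset": [0, 0, 0.0006], "twist": 0},
  ],
)

```text
time: 9.3
eef_pos: [0.5596, 0.1454, 0.0835]
tcp_rot: [0.995, 0.099, 0.001, -0.0]
contact_force: [1.5, 3.1, 7.3]
opening: 0.111
finger_force: 42.9
```

```bash
python3 -c "
from h import *
st()
cv2.imwrite('pics/s2.png',ctrl.read_camera('side'))
a=cv2.imread('pics/s2.png')[190:310,210:350];cv2.imwrite('pics/cs2.png',cv2.resize(a,None,fx=5,fy=5,interpolation=2))"
```

```text
t 9.3 p [0.5596 0.1454 0.0835] psi 11.38 tilt [0.0012 0.0005] F [1.5 3.1 7.3] M [ 0.59 -0.39  0.09] ff 42.919299602508545 op 0.11094973845993515 q [0.08 0.26 1.93 0.   0.96 1.45]
```

View pics/cs2.png

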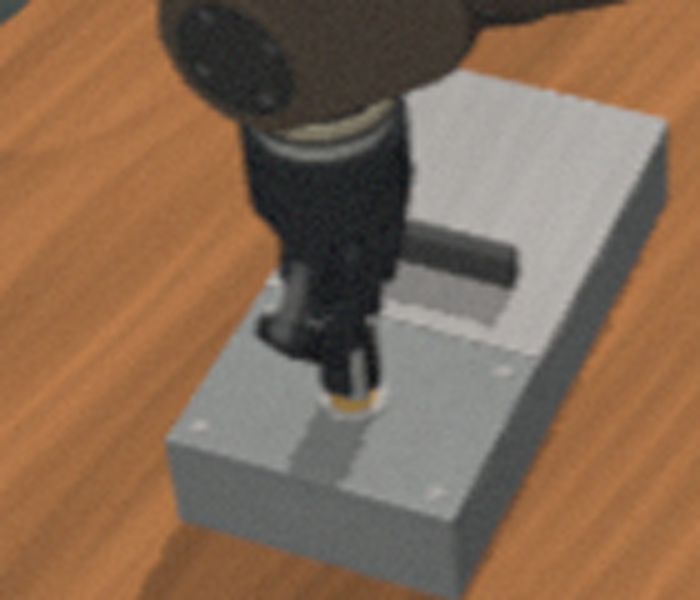

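The key is at its stop: it has travelled 12 mm and the force now rises without further motion. Next I'll turn it counter-clockwise.

Call:
step_arm(
  motion=[
    {"offset": [0, 0, 0.0003], "twist": -2},
    {"offset": [0, 0, 0.0003], "twist": -5},
    {"offset": [0, 0, 0], "twist": -8},
    {"offset": [0, 0, 0], "twist": -11},
    {"offset": [0, 0, 0], "twist": -14},
    {"offset": [0, 0, 0], "twist": -17},
    {"offset": [0, 0, 0], "twist": -20},
    {"offset": [0, 0, 0], "twist": -23},
    {"offset": [0, 0, 0], "twist": -26},
    {"offset": [0, 0, 0], "twist": -29},
    {"offset": [0, 0, 0], "twist": -31},
    {"offset": [0, 0, 0], "twist": -32},
  ],
)

```text
time: 10.55
eef_pos: [0.5594, 0.1455, 0.0834]
tcp_rot: [0.929, 0.37, 0.001, -0.0]
contact_force: [1.9, 2.7, 6.8]
opening: 0.112
finger_force: 42.9
```

```bash
python3 -c "
from h import *
st()"
```

```text
t 10.55 p [0.5594 0.1455 0.0834] psi 43.4 tilt [0.0009 0.0009] F [1.9 2.7 6.8] M [ 0.64 -0.29 -0.02] ff 42.89740562438965 op 0.11189372631450462 q [0.08 0.26 1.93 0.   0.96 0.89]
```

Call:
step_arm(
  motion=[
    {"offset": [0, 0, 0], "twist": -2},
    {"offset": [0, 0, 0], "twist": -5},
    {"offset": [0, 0, 0], "twist": -8},
    {"offset": [0, 0, 0], "twist": -11},
    {"offset": [0, 0, 0], "twist": -14},
    {"offset": [0, 0, 0], "twist": -17},
    {"offset": [0, 0, 0], "twist": -20},
    {"offset": [0, 0, 0], "twist": -23},
    {"offset": [0, 0, 0], "twist": -26},
    {"offset": [0, 0, 0], "twist": -29},
    {"offset": [0, 0, 0], "twist": -31},
    {"offset": [0, 0, 0], "twist": -32},
  ],
)

```text
time: 11.75
eef_pos: [0.5593, 0.1456, 0.0835]
tcp_rot: [0.791, 0.612, 0.0, -0.0]
contact_force: [2.6, 4.0, 7.7]
opening: 0.109
finger_force: 42.9
```

```bash
python3 -c "
from h import *
st()"
```

```text
t 11.75 p [0.5593 0.1456 0.0835] psi 75.4 tilt [0.0004 0.0009] F [2.6 4.  7.7] M [ 0.66 -0.23 -0.06] ff 42.944961190223694 op 0.10906332613117439 q [0.08 0.26 1.93 0.   0.96 0.33]
```

Call:
step_arm(
  motion=[
    {"offset": [0, 0, -0.0008], "twist": 0},
    {"offset": [0, 0, -0.0008], "twist": 0},
    {"offset": [0, 0, -0.0008], "twist": 0},
    {"offset": [0, 0, -0.0008], "twist": 0},
    {"offset": [0, 0, -0.0008], "twist": 0},
    {"offset": [0, 0, -0.0008], "twist": 0},
  ],
  gripper=0.05,
)

```text
time: 12.35
eef_pos: [0.5588, 0.1451, 0.0833]
tcp_rot: [0.791, 0.611, -0.0, -0.0]
contact_force: [1.2, -0.8, 0.1]
opening: 0.587
finger_force: 0.0
```

Call:
step_arm(
  motion=[
    {"offset": [0, 0, -0.004], "twist": 0},
    {"offset": [0, 0, -0.015], "twist": 0},
    {"offset": [0, 0, -0.035], "twist": 0},
    {"offset": [0, 0, -0.06], "twist": 0},
    {"offset": [0, 0, -0.085], "twist": 0},
    {"offset": [0, 0, -0.1], "twist": 0},
    {"offset": [0, 0, -0.1], "twist": 0},
    {"offset": [0, 0, -0.1], "twist": 0},
  ],
)

```text
time: 13.15
eef_pos: [0.5588, 0.1452, 0.1834]
tcp_rot: [0.791, 0.611, -0.0, -0.0]
contact_force: [0.1, -0.2, -0.1]
opening: 0.584
finger_force: 0.0
```

```bash
python3 -c "
from h import *
st()
cv2.imwrite('pics/s3.png',ctrl.read_camera('side'));cv2.imwrite('pics/t3.png',ctrl.read_camera('top'))
L=[.5591,.1463]
for z in(.087,.099): print(z,proj('side',[*L,z]))
im=cv2.imread('pics/s3.png')
a=im[190:310,210:350];cv2.imwrite('pics/cs3.png',cv2.resize(a,None,fx=5,fy=5,interpolation=2))"
```

```text
t 13.15 p [0.5588 0.1452 0.1834] psi 75.39 tilt [-0. -0.] F [ 0.1 -0.2 -0.1] M [ 0.03 -0.04  0.01] ff 0.0 op 0.5837204166067117 q [ 0.08  0.13  1.87 -0.    1.14  0.33]
0.087 [278.95406624 261.65711458]
0.099 [278.57505274 258.21260579]
```

View pics/cs3.png

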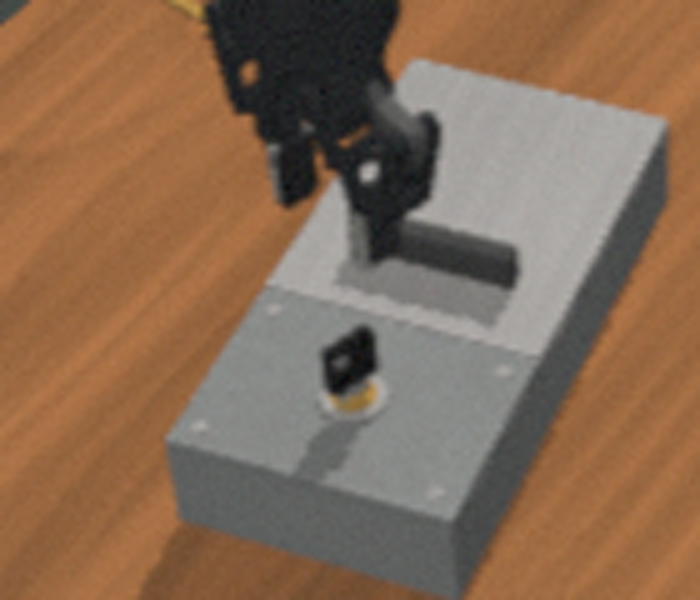

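The key now sits low, with the bow centre at about px (280,262), which matches z = 0.087, and it is turned. Next is the ridge, with the fingers closed.

```bash
python3 -c "
from h import *
go([.5712,.0831,.18],101);go([.5712,.0831,.077],101)"
```

```text
t 13.25 p [0.558  0.1451 0.1818] psi 75.39 tilt [-0.003  -0.0003] F [ 0.3  0.1 -0.3] M [0.02 0.   0.03] ff 0.0 op 0.58670544838984 q [ 0.08  0.13  1.87 -0.    1.14  0.33]
offset [-0.0566  0.0284  0.0018] twist -25.61
t 13.25 p [0.558  0.1451 0.1818] psi 75.39 tilt [-0.003  -0.0003] F [ 0.3  0.1 -0.3] M [0.02 0.   0.03] ff 0.0 op 0.58670544838984 q [ 0.08  0.13  1.87 -0.    1.14  0.33]
offset [-0.0565  0.0287  0.1048] twist -25.61
```

Call:
step_arm(
  motion=[
    {"offset": [-0.01, 0.005, 0], "twist": -5},
    {"offset": [-0.03, 0.015, 0], "twist": -11},
    {"offset": [-0.047, 0.024, 0], "twist": -17},
    {"offset": [-0.0565, 0.0285, 0], "twist": -23},
    {"offset": [-0.0565, 0.0285, 0.0], "twist": -25.6},
    {"offset": [-0.0565, 0.0285, 0.02], "twist": -25.6},
    {"offset": [-0.0565, 0.0285, 0.04], "twist": -25.6},
    {"offset": [-0.0565, 0.0285, 0.06], "twist": -25.6},
    {"offset": [-0.0565, 0.0285, 0.08], "twist": -25.6},
    {"offset": [-0.0565, 0.0285, 0.095], "twist": -25.6},
    {"offset": [-0.0565, 0.0285, 0.103], "twist": -25.6},
    {"offset": [-0.0565, 0.0285, 0.1045], "twist": -25.6},
  ],
  gripper=0.0,
)

```text
time: 14.45
eef_pos: [0.5713, 0.0833, 0.0773]
tcp_rot: [0.636, 0.772, -0.001, -0.001]
contact_force: [-0.2, -0.7, 0.4]
opening: 0.001
finger_force: 0.0
```

Call:
step_arm(
  motion=[
    {"offset": [0, 0, 0], "twist": 0},
    {"offset": [0, 0, 0], "twist": 0},
  ],
)

```text
time: 14.65
eef_pos: [0.5732, 0.0833, 0.0801]
tcp_rot: [0.636, 0.772, 0.001, 0.001]
contact_force: [0.2, -0.2, 0.1]
opening: 0.002
finger_force: 0.0
```

```bash
python3 -c "
from h import *
go([.5959,-.0435,.077],101)"
```

```text
t 14.65 p [0.5732 0.0833 0.0801] psi 100.99 tilt [ 0.002 -0.   ] F [ 0.2 -0.2  0.1] M [ 0.01 -0.03 -0.02] ff 0.0 op 0.0022790378241116824 q [-0.03  0.26  1.93  0.    0.95 -0.22]
offset [-0.1288 -0.0019  0.0032] twist -0.01
```

Call:
step_arm(
  motion=[
    {"offset": [-0.006, -0.001, 0.001], "twist": 0},
    {"offset": [-0.012, -0.001, 0.002], "twist": 0},
    {"offset": [-0.018, -0.001, 0.002], "twist": 0},
    {"offset": [-0.023, -0.001, 0.002], "twist": 0},
    {"offset": [-0.028, -0.001, 0.002], "twist": 0},
    {"offset": [-0.033, -0.001, 0.002], "twist": 0},
    {"offset": [-0.038, -0.001, 0.002], "twist": 0},
  ],
)

```text
time: 15.35
eef_pos: [0.5787, 0.0457, 0.0773]
tcp_rot: [0.636, 0.772, 0.0, -0.0]
contact_force: [-1.8, 3.3, 2.1]
opening: -0.0
finger_force: 1.5
```

```bash
python3 -c "
from h import *
go([.5959,-.0435,.077],101)"
```

```text
t 15.35 p [0.5787 0.0457 0.0773] psi 100.99 tilt [0.0001 0.0004] F [-1.8  3.3  2.1] M [ 0.4   0.17 -0.03] ff 1.4531241729855537 op -0.00036053692888513337 q [-0.1   0.27  1.92  0.    0.95 -0.29]
offset [-0.0908 -0.0001  0.0002] twist -0.01
```

The force is about 3.7 N and the cover is moving. I'll keep pushing.

Call:
step_arm(
  motion=[
    {"offset": [-0.007, 0, 0], "twist": 0},
    {"offset": [-0.014, 0, 0], "twist": 0},
    {"offset": [-0.021, 0, 0], "twist": 0},
    {"offset": [-0.028, 0, 0], "twist": 0},
    {"offset": [-0.035, 0, 0], "twist": 0},
    {"offset": [-0.042, 0, 0], "twist": 0},
    {"offset": [-0.049, 0, 0], "twist": 0},
    {"offset": [-0.056, 0, 0], "twist": 0},
    {"offset": [-0.063, 0, 0], "twist": 0},
    {"offset": [-0.07, 0, 0], "twist": 0},
    {"offset": [-0.077, 0, 0], "twist": 0},
    {"offset": [-0.082, 0, 0], "twist": 0},
  ],
)

```text
time: 16.55
eef_pos: [0.5944, -0.0354, 0.077]
tcp_rot: [0.636, 0.771, 0.0, 0.0]
contact_force: [1.1, 2.8, 0.7]
opening: -0.004
finger_force: 1.4
```

Call:
step_arm(
  motion=[
    {"offset": [-0.002, 0, 0], "twist": 0},
    {"offset": [-0.004, 0, 0], "twist": 0},
    {"offset": [-0.005, 0, 0], "twist": 0},
    {"offset": [-0.006, 0, 0], "twist": 0},
    {"offset": [-0.006, 0, 0], "twist": 0},
  ],
)

```text
time: 17.05
eef_pos: [0.5952, -0.0406, 0.0768]
tcp_rot: [0.636, 0.772, -0.0, -0.0]
contact_force: [0.5, 1.4, 0.8]
opening: -0.0
finger_force: 0.9
```

```bash
python3 -c "
from h import *
go([.5959,-.0435,.077],101)"
```

```text
t 17.05 p [ 0.5952 -0.0406  0.0768] psi 101.01 tilt [-0.0003 -0.0003] F [0.5 1.4 0.8] M [ 0.33 -0.08  0.  ] ff 0.8732696156948805 op -0.00014074757408766146 q [-0.24  0.3   1.88 -0.    0.95 -0.43]
offset [-0.003   0.0001 -0.0002] twist 0.01
```

Call:
step_arm(
  motion=[
    {"offset": [-0.001, 0, 0], "twist": 0},
    {"offset": [-0.002, 0, 0], "twist": 0},
    {"offset": [-0.003, 0, 0], "twist": 0},
    {"offset": [-0.004, 0, 0], "twist": 0},
    {"offset": [-0.004, 0, 0], "twist": 0},
  ],
)

```text
time: 17.55
eef_pos: [0.5959, -0.0442, 0.0768]
tcp_rot: [0.636, 0.771, 0.0, -0.001]
contact_force: [0.9, 3.3, 0.8]
opening: -0.003
finger_force: 2.0
```

Call:
step_arm(
  motion=[
    {"offset": [-0.001, 0, 0], "twist": 0},
    {"offset": [-0.002, 0, 0], "twist": 0},
    {"offset": [-0.002, 0, 0], "twist": 0},
  ],
)

```text
time: 17.85
eef_pos: [0.5959, -0.0443, 0.0769]
tcp_rot: [0.636, 0.771, 0.001, -0.002]
contact_force: [0.1, 9.2, 2.5]
opening: -0.002
finger_force: 4.7
```

The cover is at its end stop: the force rises to 9 N with no motion. I'll back off, lift and check.

Call:
step_arm(
  motion=[
    {"offset": [0.003, 0, 0], "twist": 0},
    {"offset": [0.012, 0, 0], "twist": 0},
    {"offset": [0.022, 0, 0], "twist": 0},
    {"offset": [0.025, 0, -0.01], "twist": 0},
    {"offset": [0.025, 0, -0.03], "twist": 0},
    {"offset": [0.025, 0, -0.06], "twist": 0},
    {"offset": [0.025, 0, -0.09], "twist": 0},
    {"offset": [0.025, 0, -0.12], "twist": 0},
    {"offset": [0.025, 0, -0.15], "twist": 0},
    {"offset": [0.025, 0, -0.165], "twist": 0},
    {"offset": [0.025, 0, -0.17], "twist": 0},
    {"offset": [0.025, 0, -0.17], "twist": 0},
  ],
)

```text
time: 19.05
eef_pos: [0.5917, -0.0219, 0.2472]
tcp_rot: [0.636, 0.772, 0.0, 0.0]
contact_force: [0.5, -0.3, -0.0]
opening: 0.003
finger_force: 0.0
```

Call:
step_arm(
  motion=[
    {"offset": [-0.02, 0, 0], "twist": 0},
    {"offset": [-0.06, 0, 0], "twist": 0},
    {"offset": [-0.1, 0, 0], "twist": 0},
    {"offset": [-0.14, 0, 0], "twist": 0},
    {"offset": [-0.18, 0, 0], "twist": 0},
    {"offset": [-0.21, 0, 0], "twist": 0},
    {"offset": [-0.22, 0, 0], "twist": 0},
    {"offset": [-0.22, 0, 0], "twist": 0},
    {"offset": [-0.22, 0, 0], "twist": 0},
  ],
)

```text
time: 19.95
eef_pos: [0.6332, -0.2366, 0.2456]
tcp_rot: [0.636, 0.772, 0.0, -0.001]
contact_force: [-1.5, 0.4, -0.8]
opening: 0.001
finger_force: 0.0
```

```bash
python3 -c "
from h import *
st()
T=ctrl.read_camera('top');S=ctrl.read_camera('side')
a=cv2.resize(T[180:260,240:370],(650,400),interpolation=2);b=S[180:380,160:380]
c=np.zeros((600,800,3),np.uint8);c[:320,:520]=cv2.resize(a,(520,320));c[320:600,:308]=cv2.resize(b,(308,280));c[320:600,310:760]=cv2.resize(T[180:300,140:340],(450,280))
cv2.imwrite('pics/f.png',c)
g=T.max(2);d=np.zeros(g.shape,np.uint8);d[214:234,266:286]=g[214:234,266:286]<80
k,l,s,ce=cv2.connectedComponentsWithStats(d);i=1+s[1:,4].argmax();y,x=np.where(l==i)
ev=np.linalg.svd(np.c_[x,y]-ce[i],full_matrices=False)[2][0];p,q=[plane('top',ce[i]+f*6*ev,.102)[:2] for f in(-1,1)]
print(s[i],ce[i],'turn',np.arctan2(*(q-p)[::-1])%np.pi-.192)
Y=np.array([-.191,.9816]);R=np.array([.5781,.0478])-.11*Y;print('pred ridge',proj('top',[*R,.082]),proj('side',[*R,.082]))
"
```

```text
t 19.95 p [ 0.6332 -0.2366  0.2456] psi 101.01 tilt [-0.0022  0.0019] F [-1.5  0.4 -0.8] M [-0.03  0.01  0.01] ff 0.0 op 0.0014043281072467985 q [-0.51  0.29  1.57  0.    1.29 -0.7 ]
[270 222  10   6  38] [274.81578947 224.21052632] turn 1.0342415498002964
pred ridge [343.28399839 212.92061095] [312.0708939  208.65120623]
```

View pics/f.png

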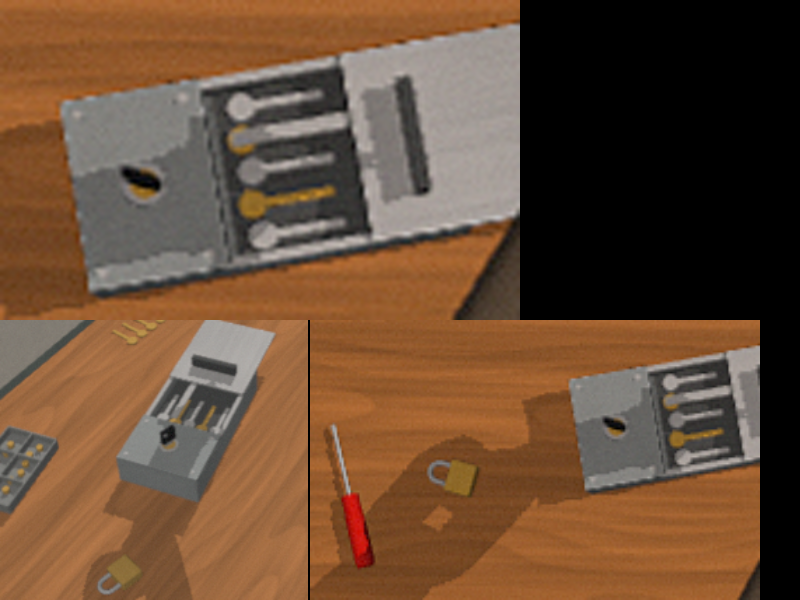

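The cover is open: the ridge is at top px (343,213), where the full 0.11 m predicts it. The key stays turned at about 1.05–1.1 rad, and the bystanders are untouched. I'll hand in.

```bash
python3 -c "
from plant import ctrl
print(ctrl.sign_off())"
```

```text
the job is handed in; nothing more can be done
None
```

The key went fully home under light pressure (about 5 N while turning, about 8 N at its stop) and is left turned to unlock. The cover is fully open, the arm is clear of everything, and the job was handed in at about 20 s.

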